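Press the access cover home on a training unit

ROBOT

A 6-joint arm with a two-finger parallel gripper is mounted at the origin on the work surface. World frame = base frame: x ahead of the robot, y to its left, z up, the work surface at z = 0. Lengths are in mm, angles in rad, forces in N, time in s.
With the tool pointing down it reaches from about 325 to 750 mm from the base axis. Payload 7.6 kg.
Tool frame: the origin (TCP) lies at the very end of the fingers, on their centre line; the grasp point (between the pads) lies 19 mm behind it; z points along the fingers, y is the direction in which the jaws open and shut (so a half turn about z gives the same grasp; the last joint's range is limited). The gripper opens to 85 mm and grips with 20 to 120 N. Pads are 22 mm wide; open, the fingers measure 114 mm over their backs; the gripper's body (76 mm by 85 mm) begins 54 mm behind the grasp point. The pads swing forward as they close: fully open they stand 13 mm farther back than shut.
Start: joints at [-1.223, 0.052, 1.401, -0, 1.689, -0.07], TCP at [213.045, -479.852, 231.323] pointing down, gripper open.
Joint ranges: [-2.9, 2.9], [-0.91, 2.17], [0.12, 2.37], [-1.06, 4.2], [0.26, 2.73], [-2.93, 2.93]. Speed limits (rad/s): [2.57, 2.57, 3.01, 3.14, 3.14, 3.14].

INTERFACE

Orientations are given as a unit quaternion [x, y, z, w].
In Python, from workcell import manip gives the robot as it stands. The module is installed in compiled form; this text tells all that it offers.
- The arm moves only by the tool carry_out, never from a script. Its arguments are lists of equal length, an entry for each row: "claw": the opening, from -1 (shut) to 1 (fully open), so that 0 is half open; "linear": the shift along the tool's x, y, z in m, a list of three; "yaw": the turn about the tool's z in degrees. In form: {"claw": [claw, ...], "linear": [[tx, ty, tz], ...], "yaw": [yaw, ...]}. A call has 1 to 8 rows; each row shifts and turns the commanded pose from where the row before left it, along the tool's axes as they then stand; what a row does not reach is not made up. A row lasts 1/12 s, in which the tool goes at most 41.7 mm and 7.16 degrees, less where a joint would pass 70% of its speed; a pose out of reach is approached as far as the arm can. A call with a gripper value outside its range is refused whole. The fingers move at their own pace and stop on an object; "squeeze" is the grip in N (left out, the last holds). Time passes only in rows, so rows that do not move let the fingers close. It gives the time, the measured TCP pose, the force and the opening at its end, in the units of the state.
- manip.state(): the state, without advancing time (a new reading comes with each control period).
- manip.read_camera(name): name is "side" or "top" or "wrist"; returns a dict with "color" (384x512x3 uint8, blue, green, red), "fx", "fy", "cx", "cy" (pixels), "view" (4x4, takes a point from world to camera coordinates); the wrist camera has in their place "hand_eye" (4x4, takes a point from camera to tool coordinates, whose origin is the TCP and whose axes are the flange's). Camera axes: x right, y up, looking along -z (the intrinsics and any distortion apply to the point x, -y, -z); pixel columns grow to the right and rows downward; lengths in mm; the calibration is good to about 2 mm. A picture is of the moment at which its call begins: read the wrist's pose just before it. There is no depth.
- manip.finish_job(): hands the job in, once; it reports no verdict.
The state is a dict: "clock": time; "joints": joint angles; "joint_velocities": joint speeds; "effort": joint torques, N m; "ee_pos": TCP position; "eef_rot": TCP orientation; "contact_force": force on the tool from outside, world axes, zero at the start; "torque": the same for the moment, N m; "width": opening from 0.0 (shut) to 1.0 (fully open).
Only numpy, scipy, OpenCV 4.12 (cv2) and the standard library are available. Lean on these libraries where they do the work, as an engineer would, in place of code of your own. Each camera call takes 0.05 s, during which the arm holds its last target.

TASK

Lift the white cover plate by its handle, lay it in the recess in the top of the red training unit, and press it down, working round the corners, until the whole plate sits fully home and level on the recess floor. Take the hand off, then bed the cover with one more steady push of about 25 N, held for a second, and let go. Press on the cover only, never on the unit or its orange clips, never harder than 65 N, and leave the probe, meter and gauge alone.

Things in the scene. Friction and masses are not known exactly. Their poses are not given: they have to be found in the camera images.
- console: The training unit, fixed to the bench: red perforated box 230 (x) x 190 (y) x 80 mm high with a grey metal top; origin at the centre of its underside, z up. In its top is a centred recess 165 (x) x 125 (y) mm, 10 mm deep, with four round orange push-in clips, 16 mm across, at x = +-56, y = +-38 mm from the centre.
- seat (a point): Centre of the recess floor, 70 mm above the bench; axes as the unit's. The clips stand 2 to 5 mm above this floor (each different) and press down level with it. A clip gives way at about 17 N and stays put, no spring back; the cover's weight does not move it. All four at once need 68 N; a corner at a time 17 to 22 N, then the force climbs sharply as the plate meets the floor.
- cover: The loose cover: white plate 160 (x) x 120 (y) x 12 mm, 0.25 to 0.4 kg, with a black bridge handle; origin at the centre of its underside, z up. Goes in either way round (half turn). Four blue spots on top, at x = +-56, y = +-38 mm, lie over the clips. Seated, its top stands 2 mm above the unit's rim. Starts flat on the bench, handle up.
- cover_mid (a point): Centre of the white plate, half-way through its 12 mm thickness (6 mm above its underside); axes as the cover's. Seated, it is 6 mm above seat.
- cover_grip (a point): Centre of the handle's grip bar, 40 mm above the plate's underside. The bar is 74 mm long (cover's x), 14 mm wide (cover's y), 12 mm high, on two posts 62 mm apart, open below: 22 mm between bar and plate.
- probe: Bystander: loose probe on a round foot 64 mm across, with a black ball on top, 90 mm high; origin at the centre of its underside.
- meter: Bystander: loose grey hand meter lying flat, 80 x 130 x 40 mm; origin at the centre of its underside.
- gauge: Bystander: loose round dial gauge lying face up, 90 mm across, 32 mm high, with a brass stub; origin at the centre of its underside.
There are look-alikes about, which are no part of the job. What is shaped like the cover but purple is not meant.

How it is judged (in metres and radians):
On the way, in this order (a step that is already met when the one before it is completed fails the run):
1. the cover sits fully home and level in the recess, with nothing pressing on it (z of cover_mid in the frame of seat between 0.004 and 0.0075 m and angle between cover_mid's own z axis and vertical below 0.014 rad and horizontal distance between cover_mid and seat below 0.006 m and angle between the x axis of cover_mid and the x axis of seat, either way round below 0.08 rad and contact force between cover and console below 8 N), for 0.2 s.
2. the seated cover is held down with a steady push (17 to 45 N between cover and unit) for at least 0.5 s (z of cover_mid in the frame of seat between 0.004 and 0.0075 m and angle between cover_mid's own z axis and vertical below 0.014 rad and horizontal distance between cover_mid and seat below 0.006 m and angle between the x axis of cover_mid and the x axis of seat, either way round below 0.08 rad and contact force between cover and console between 17 and 45 N), for 0.5 s.
At the end, for the whole second after the job is handed in: The cover lies in the recess fully down on its floor: plate centre within 1.5 mm of its seated height (6 mm above the recess floor), level within 0.014 rad, within 6 mm of the recess centre and square to it, either way round (z of cover_mid in the frame of seat between 0.004 and 0.0075 m and angle between cover_mid's own z axis and vertical below 0.014 rad and horizontal distance between cover_mid and seat below 0.006 m and angle between the x axis of cover_mid and the x axis of seat, either way round below 0.08 rad); the robot touches nothing.
It fails at once if the fingers push the cover onto the unit with more than 65 N (contact force between cover and console above 65 N and contact force between the fingers and cover above 60 N).
It fails at once if the fingers press on the unit or its clips with more than 10 N (contact force between the fingers and console above 10 N).
It fails at once if the probe is moved more than 20 mm (distance of probe from where it was at the start of the episode above 0.02 m).
It fails at once if the meter is moved more than 20 mm (distance of meter from where it was at the start of the episode above 0.02 m).
It fails at once if the gauge is moved more than 20 mm (distance of gauge from where it was at the start of the episode above 0.02 m).
It also fails if it takes over 72 s, if anything falls off the work surface, if the arm or the gripper's body presses on something with over 40 N, if the wrist force passes 120 N, or if a joint passes its speed limit or range.

## Working session

There is one attempt and no reset: what is moved stays moved. The work goes in short steps, Python scripts to look and compute and a tool call to move; the robot and the scene stay as the last step left them, time stands still between calls to the robot, and variables do not carry over. Pictures are saved under pics/ and viewed, and the job is handed in when it is done.

Besides the shell and the picture viewer there is one more tool, called after "Request:" as name(argument=value, ...), one argument or row to a line, values as JSON. carry_out: Moves the arm, as the interface text tells. Its arguments: {"type":"object","properties":{"claw":{"type":"array","items":{"type":"number"}},"linear":{"type":"array","items":{"type":"array","items":{"type":"number"}}},"yaw":{"type":"array","items":{"type":"number"}},"squeeze":{"type":"number"}},"required":["claw","linear","yaw"]}

```bash
mkdir -p pics; cat > h.py <<'E'
import numpy as np,cv2
from workcell import manip
def cam(n,save=None):
    st=manip.state(); c=manip.read_camera(n)
    if save: cv2.imwrite('pics/'+save+'.png',c['color'])
    return c,st
E
python3 - <<'E'
from h import *
for n in('side','top','wrist'):
    c,s=cam(n,n+'0'); print(n,{k:(v if not hasattr(v,'shape') else (v.round(3).tolist() if k!='color' else v.shape)) for k,v in c.items()})
print(s)
E
```

```text
side {'color': (384, 512, 3), 'fx': 359.61059793707494, 'fy': 359.61059793707494, 'cx': 254.6170197515088, 'cy': 187.97939257360747, 'view': [[-1.0, -0.006, -0.014, 531.157], [-0.007, -0.612, 0.791, -24.504], [-0.013, 0.791, 0.612, -1099.215], [0.0, 0.0, 0.0, 1.0]]}
top {'color': (384, 512, 3), 'fx': 387.32739966347856, 'fy': 387.32739966347856, 'cx': 251.05645305365653, 'cy': 190.62796276044773, 'view': [[-0.002, -1.0, 0.001, 96.08], [0.972, -0.002, 0.234, -545.22], [-0.234, 0.001, 0.972, -826.933], [0.0, 0.0, 0.0, 1.0]]}
wrist {'color': (384, 512, 3), 'fx': 321.1505448567337, 'fy': 321.1505448567337, 'cx': 256.8516808131186, 'cy': 186.94410080926232, 'hand_eye': [[-0.0, 0.964, 0.264, 67.659], [1.0, -0.0, 0.001, -0.02], [0.001, 0.264, -0.964, -143.322], [0.0, 0.0, 0.0, 1.0]]}
{'clock': 0.1, 'joints': array([-1.22330883e+00,  5.28132505e-02,  1.40161982e+00, -1.75955475e-05,
        1.68860973e+00, -7.02953595e-02]), 'joint_velocities': array([-0.00082144, -0.00115492, -0.00270992,  0.00057145, -0.00053387,
       -0.0005773 ]), 'effort': array([ 1.46078324e-03, -3.82581711e+01, -3.60985422e+01, -1.04758865e-04,
        4.75754641e-03, -1.92290787e-05]), 'ee_pos': array([ 212.93759177, -479.58283096,  230.53769697]), 'eef_rot': array([ 9.78261363e-01,  2.07374494e-01, -1.08824263e-04, -7.16910677e-04]), 'contact_force': array([ 0.06544516,  0.06329443, -0.31387781]), 'torque': array([ 0.00642856, -0.04975975, -0.01785474]), 'width': 0.9990811695347221}
```

View pics/side0.png

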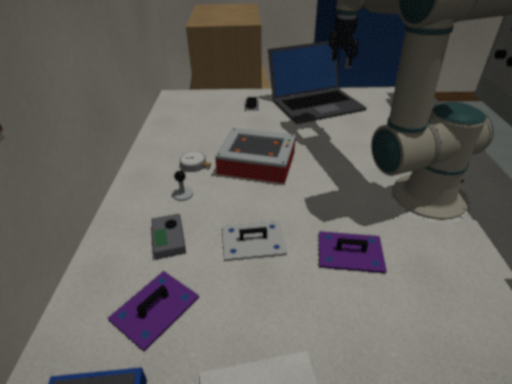

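View pics/top0.png

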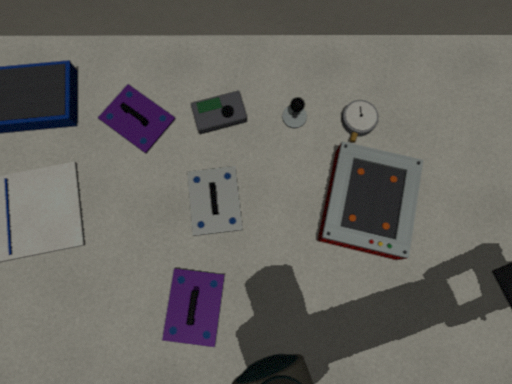

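View pics/wrist0.png

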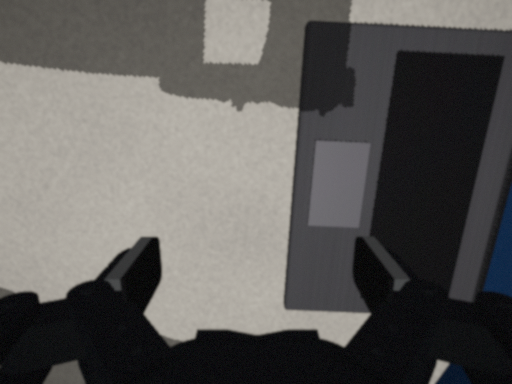

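The top view shows the white plate with blue spots at (215,200). Possible mix-ups are the purple plates at (137,118) and (195,307), and the white notebook at (40,210). I choose the white one at (215,200), which in the side view is at (253,241). The unit is at (375,200) in the top view and (257,152) in the side view.

```bash
cat >> h.py <<'E'
def blobs(img,kind,roi,amin=4):
    h=cv2.cvtColor(img,cv2.COLOR_BGR2HSV)
    m={'blue':cv2.inRange(h,(95,90,60),(118,255,255)),'orange':cv2.inRange(h,(3,140,90),(18,255,255)),'black':cv2.inRange(h,(0,0,0),(180,255,55))}[kind]
    z=np.zeros_like(m);x0,y0,x1,y1=roi;z[y0:y1,x0:x1]=m[y0:y1,x0:x1]
    n,l,s,c=cv2.connectedComponentsWithStats(z)
    g=255-img.min(2).astype(float) if kind!='black' else None
    return [(c[i],s[i][4]) for i in range(1,n) if s[i][4]>=amin]
from scipy.spatial.transform import Rotation as R
def view(c,st=None):
    if 'view' in c: return c['view']
    T=np.eye(4);T[:3,:3]=R.from_quat(st['eef_rot']).as_matrix();T[:3,3]=st['ee_pos']
    return np.linalg.inv(T@c['hand_eye'])
def ray(c,V,uv):
    d=np.array([(uv[0]-c['cx'])/c['fx'],-(uv[1]-c['cy'])/c['fy'],-1.])
    Rm=V[:3,:3];o=-Rm.T@V[:3,3];d=Rm.T@d;return o,d/np.linalg.norm(d)
def onz(c,V,uv,z):
    o,d=ray(c,V,uv);return o+d*(z-o[2])/d[2]
def tri(rays):
    A=np.zeros((3,3));b=np.zeros(3)
    for o,d in rays:
        P=np.eye(3)-np.outer(d,d);A+=P;b+=P@o
    p=np.linalg.solve(A,b);return p,[np.linalg.norm((np.eye(3)-np.outer(d,d))@(p-o)) for o,d in rays]
def proj(c,V,p):
    q=V[:3,:3]@np.asarray(p)+V[:3,3];return np.array([c['cx']+c['fx']*q[0]/-q[2],c['cy']-c['fy']*q[1]/-q[2]])
E
python3 - <<'E'
from h import *
t,_=cam('top');s,_=cam('side')
cv2.imwrite('pics/crop1.png',cv2.resize(t['color'][150:250,170:440],None,fx=2.9,fy=2.9,interpolation=cv2.INTER_CUBIC))
for kind,rt,rs,z in(('blue',(180,155,250,245),(215,215,292,265),12),('orange',(335,150,420,235),(215,125,300,170),74),('black',(205,175,222,220),(230,222,275,245),46)):
    a=blobs(t['color'],kind,rt);b=blobs(s['color'],kind,rs)
    print(kind)
    for c,n in a: print(' top',c.round(1),n,onz(t,t['view'],c,z).round(1))
    for c,n in b: print(' side',c.round(1),n,onz(s,s['view'],c,z).round(1))
    for c,n in a:
        r=[(tri([ray(t,t['view'],c),ray(s,s['view'],d)])) for d,_ in b]
        if r:
            p,e=min(r,key=lambda q:q[1][0]);print(' tri',p.round(1),np.round(e,1))
E
```

```text
blue
 top [227.2 175.5] 28 [596.5 153.7  12. ]
 top [196.3 179.1] 26 [587.4 229.6  12. ]
 top [232.2 220.4] 30 [484.7 140.5  12. ]
 top [200.5 224.2] 28 [475.7 216.1  12. ]
 side [271.5 226. ] 8 [483.9 140.2  12. ]
 side [230.7 229.9] 9 [595.3 154.4  12. ]
 side [276.4 246.3] 9 [473.6 215.6  12. ]
 side [232.7 250.7] 11 [585.6 230.   12. ]
 tri [596.  153.8  11.7] [0.6 0.6]
 tri [586.5 229.7  12.1] [0.9 0.9]
 tri [484.3 140.5  12.5] [0.4 0.4]
 tri [474.6 216.2  12.9] [1. 1.]
orange
 top [360.6 171. ] 28 [ 589.4 -157.6   74. ]
 top [393.3 178.6] 31 [ 571.  -231.3   74. ]
 top [352.2 217.5] 36 [ 480.9 -131.3   74. ]
 top [385.8 225.6] 35 [ 462.5 -205.1   74. ]
 side [243.5 139. ] 8 [ 569.8 -227.7   74. ]
 side [275.3 142.1] 9 [ 460.9 -204.7   74. ]
 side [237.5 149.7] 6 [ 587.6 -158.2   74. ]
 side [270.5 153.5] 8 [ 479.5 -132.8   74. ]
 tri [ 588.2 -157.1   75. ] [0.8 0.8]
 tri [ 570.8 -232.    71.8] [0.8 0.8]
 tri [ 480.1 -130.8   75.5] [0.5 0.5]
 tri [ 461.7 -204.8   74.2] [0.8 0.8]
black
 top [213.5 198.2] 185 [531.8 183.1  46. ]
 side [253. 232.] 153 [533.7 197.4  46. ]
 tri [534.3 184.4  33.2] [0.3 0.3]
```

View pics/crop1.png

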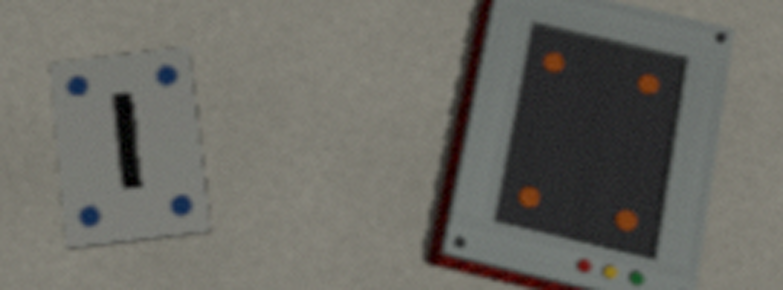

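```bash
cat >> h.py <<'E'
def go(target,yaw=None):
    "world target pos; tool-x heading deg -> tool shift mm, yaw turn (turn applied last)"
    st=manip.state();M=R.from_quat(st['eef_rot']).as_matrix()
    h=np.degrees(np.arctan2(M[1,0],M[0,0]))
    print('pos',st['ee_pos'].round(1),'head',round(h,2),'tilt',np.degrees(np.arccos(-M[2,2])).round(2),'clk',round(st['clock'],2),'F',st['contact_force'].round(1),'T',st['torque'].round(2),'w',round(st['width'],3),'j6',st['joints'][5].round(2))
    if yaw is not None: print('yaw turn',round(h-yaw,2))
    d=np.asarray(target)-st['ee_pos']
    print('shift now-axes',(M.T@d).round(1))
    if yaw is not None:
        a=np.radians(yaw);Y=np.array([[np.cos(a),np.sin(a),0],[np.sin(a),-np.cos(a),0],[0,0,-1]])
        print('shift after yaw',(Y.T@d).round(1))
E
python3 -c "
from h import *
a=np.radians(-13.6)
go([525-20*np.cos(a),-181-20*np.sin(a),230],-13.6)"
```

```text
pos [ 213.  -479.7  230.9] head 23.94 tilt 0.04 clk 0.25 F [-0.  -0.5 -0.4] T [ 0.01  0.03 -0.01] w 1.001 j6 -0.07
yaw turn 37.54
shift now-axes [ 390.5 -158.6    1.1]
shift after yaw [ 213.  -363.7    0.9]
```

Request:
carry_out(
  claw=[1,1,1,1,1,1,1,1],
  linear=[
    [0.028,-0.0113,0],
    [0.028,-0.0113,0],
    [0.028,-0.0113,0],
    [0.028,-0.0113,0],
    [0.028,-0.0113,0],
    [0.028,-0.0113,0],
    [0.028,-0.0113,0],
    [0.028,-0.0113,0],
  ],
  yaw=[0,0,0,0,0,0,0,0],
)

```text
clock: 0.92
ee_pos: [381.9, -305.1, 231.3]
eef_rot: [0.978, 0.207, 0.0, 0.0]
contact_force: [0.1, -0.0, -0.2]
width: 1.001
```

Request:
carry_out(
  claw=[1,1,1,1,1,1,1,1],
  linear=[
    [0.028,-0.0113,0],
    [0.028,-0.0113,0],
    [0.028,-0.0113,0],
    [0.028,-0.0113,0],
    [0.028,-0.0113,0],
    [0.028,-0.0113,0],
    [0,0,0],
    [0,0,0],
  ],
  yaw=[0,0,0,0,0,0,6.25,6.25],
)

```text
clock: 1.58
ee_pos: [507.9, -174.7, 230.8]
eef_rot: [0.995, 0.099, -0.0, -0.0]
contact_force: [0.2, -0.6, -0.8]
width: 0.999
```

Request:
carry_out(
  claw=[1,1,1,1,1,1,1],
  linear=[
    [0,0,0],
    [0,0,0],
    [0,0,0],
    [0,0,0],
    [0,0,0],
    [0,0,0],
    [0,0,0],
  ],
  yaw=[6.25,6.25,6.25,6.25,0,0,0],
)

```text
clock: 2.17
ee_pos: [507.1, -176.2, 231.2]
eef_rot: [0.993, -0.117, -0.0, 0.0]
contact_force: [0.4, -0.1, 1.3]
width: 1.003
```

```bash
python3 - <<'E'
from h import *
c,s=cam('wrist','w1')
go([535.5,185,230],6.8)
V=view(c,s)
for b,n in blobs(c['color'],'orange',(0,0,512,384),30): print(b.round(1),n,onz(c,V,b,74).round(1))
E
```

```text
pos [ 507.1 -176.2  231.2] head -13.41 tilt 0.0 clk 2.22 F [-1.   0.1  0.2] T [-0.01  0.09 -0.01] w 1.0 j6 1.4
yaw turn -20.21
shift now-axes [ -56.2 -357.9    1.2]
shift after yaw [  71.  -355.3    1.2]
[215.5  89.9] 187 [ 588.9 -156.7   74. ]
[299.7  90.8] 189 [ 570.6 -230.    74. ]
[294.7 208.7] 200 [ 462.1 -203.1   74. ]
[217.9 208.2] 136 [ 480.3 -129.4   74. ]
```

View pics/w1.png

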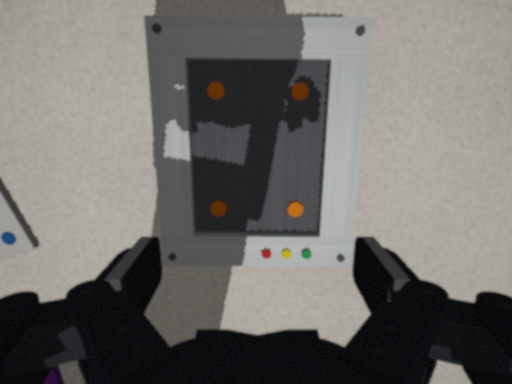

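Request:
carry_out(
  claw=[1,1,1,1,1,1,1,1],
  linear=[
    [-0.0062,-0.0293,0],
    [-0.0062,-0.0293,0],
    [-0.0062,-0.0293,0],
    [-0.0062,-0.0293,0],
    [-0.0062,-0.0293,0],
    [-0.0062,-0.0293,0],
    [-0.0062,-0.0293,0],
    [-0.0062,-0.0293,0],
  ],
  yaw=[0,0,0,0,0,0,0,0],
)

```text
clock: 2.88
ee_pos: [513.7, 64.8, 231.4]
eef_rot: [0.993, -0.117, 0.0, 0.0]
contact_force: [0.1, -0.9, 0.3]
width: 1.002
```

Request:
carry_out(
  claw=[1,1,1,1,1,1,1,1],
  linear=[
    [-0.0062,-0.0293,0],
    [-0.0062,-0.0293,0],
    [-0.0062,-0.0293,0],
    [-0.0062,-0.0293,0],
    [0,0,0],
    [0,0,0],
    [0,0,0],
    [0,0,0],
  ],
  yaw=[0,0,0,0,-6.7,-6.7,-6.8,0],
)

```text
clock: 3.55
ee_pos: [517.2, 183.3, 231.2]
eef_rot: [0.998, 0.061, -0.0, 0.0]
contact_force: [0.1, 0.1, 0.0]
width: 1.0
```

Request:
carry_out(
  claw=[0.2,0.2,0.2],
  linear=[
    [0,0,0],
    [0,0,0],
    [0,0,0],
  ],
  yaw=[0,0,0],
)

```text
clock: 3.8
ee_pos: [517.3, 182.9, 231.3]
eef_rot: [0.998, 0.057, 0.0, 0.0]
contact_force: [0.4, 0.2, -0.0]
width: 0.612
```

```bash
python3 - <<'E'
from h import *
c,s=cam('wrist','w2')
V=view(c,s)
P=[]
for b,n in blobs(c['color'],'blue',(0,0,512,384),30):
    p=onz(c,V,b,12);print(b.round(1),n,p.round(1))
for b,n in blobs(c['color'],'black',(0,0,512,230),60):
    print('blk',b.round(1),n,onz(c,V,b,46).round(1))
go([535.7,185,120],6.8)
E
```

```text
[223.7 192.3] 137 [474.6 218.   12. ]
[240.6 297.2] 109 [336.2 184.2  12. ]
blk [255.8 147.7] 917 [536.1 186.8  46. ]
blk [492.  194.8] 2598 [514.7 -69.3  46. ]
pos [517.3 182.9 231.3] head 6.54 tilt 0.01 clk 3.85 F [-0.   0.7  0.9] T [-0.04  0.    0.  ] w 0.601 j6 1.73
yaw turn -0.26
shift now-axes [ 18.5  -0.  111.3]
shift after yaw [1.850e+01 1.000e-01 1.113e+02]
```

View pics/w2.png

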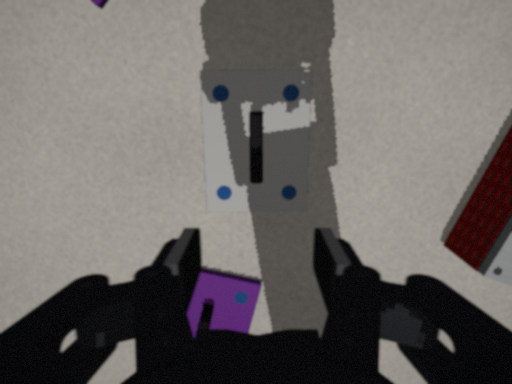

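```bash
python3 - <<'E'
from h import *
s=manip.state();c=manip.read_camera('wrist');V=view(c,s)
h=cv2.cvtColor(c['color'],cv2.COLOR_BGR2HSV)
m=cv2.inRange(h,(100,120,20),(125,255,255));m[210:]=0;m[:,:195]=0;m[:,320:]=0
n,l,st,ct=cv2.connectedComponentsWithStats(m)
t=manip.read_camera('top')
tb=blobs(t['color'],'blue',(180,155,250,245));print(len(tb))
P=[]
for i in range(1,n):
    if st[i][4]<30: continue
    p=onz(c,V,ct[i],12);P.append(p)
    r=min((tri([ray(c,V,ct[i]),ray(t,t['view'],q)]) for q,_ in tb),key=lambda r:r[1][0]) if tb else None
    print(ct[i].round(1),st[i][4],p.round(1), None if r is None else (r[0].round(1),np.round(r[1],1)))
print(np.mean(P,0))
b=cv2.inRange(h,(0,0,0),(180,255,45));b[210:]=0;b[:,:243]=0;b[:,270:]=0;b[:100]=0
cn=max(cv2.findContours(b,0,2)[0],key=cv2.contourArea);print(cv2.minAreaRect(cn),cv2.boundingRect(cn))
print(onz(c,V,(256.5,111.5),46),onz(c,V,(256.5,184),46))
E
```

```text
0
[290.6  92.5] 168 [595.  155.7  12. ] None
[220.4  92.9] 167 [586.  231.2  12. ] None
[223.8 192.4] 122 [474.5 217.9  12. ] None
[288.5 192. ] 126 [483.6 142.3  12. ] None
[534.76851311 186.78808115  12.        ]
((256.0, 147.0), (70.0, 12.0), 90.0) (250, 112, 13, 71)
[572.19353422 190.18910212  46.        ] [497.92048751 181.7117399   46.        ]
```

Request:
carry_out(
  claw=[0.2,0.2,0.2,0.2,0.2,0.2,0.2,0.2],
  linear=[
    [0.0183,-0.0015,0.02],
    [0,0,0.03],
    [0,0,0.03],
    [0,0,0.03],
    [0,0,0.03],
    [0,0,0.03],
    [0,0,0.02],
    [0,0,0.018],
  ],
  yaw=[-0.3,0,0,0,0,0,0,0],
  squeeze=50,
)

```text
clock: 4.62
ee_pos: [534.4, 186.3, 21.1]
eef_rot: [0.998, 0.06, -0.001, 0.0]
contact_force: [0.2, 0.2, -0.0]
width: 0.599
```

```bash
python3 - <<'E'
from h import *
go([535.3,186.2,22],6.8)
c,s=cam('wrist','w3')
E
```

```text
pos [534.4 186.3  21.1] head 6.89 tilt 0.13 clk 4.62 F [ 0.2  0.2 -0. ] T [-0.01  0.02  0.02] w 0.599 j6 1.72
yaw turn 0.09
shift now-axes [ 0.9  0.2 -0.9]
shift after yaw [ 0.9  0.2 -0.9]
```

View pics/w3.png

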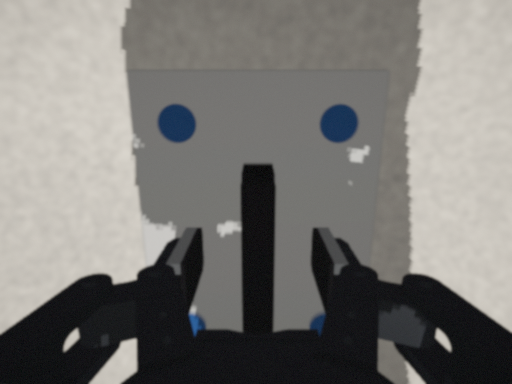

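The bar, at column 258, lies between the fingers, which are at columns 195 and 320. Closing now.

Request:
carry_out(
  claw=[-1,-1,-1,-1,-1,-1,-1,-1],
  linear=[
    [0,0,0],
    [0,0,0],
    [0,0,0],
    [0,0,0],
    [0,0,0],
    [0,0,0],
    [0,0,0],
    [0,0,0],
  ],
  yaw=[0,0,0,0,0,0,0,0],
  squeeze=50,
)

```text
clock: 5.33
ee_pos: [536.5, 187.0, 25.4]
eef_rot: [0.998, 0.06, 0.002, -0.0]
contact_force: [-0.4, 0.8, 6.6]
width: 0.148
```

Request:
carry_out(
  claw=[-1,-1,-1,-1,-1,-1,-1,-1],
  linear=[
    [0,0,-0.01],
    [0,0,-0.02],
    [0,0,-0.03],
    [0,0,-0.03],
    [0,0,-0.03],
    [0,0,-0.01],
    [0,0,0],
    [0,0,0],
  ],
  yaw=[0,0,0,0,0,0,0,0],
)

```text
clock: 6.0
ee_pos: [534.9, 186.5, 152.2]
eef_rot: [0.998, 0.06, -0.001, 0.0]
contact_force: [0.0, 0.2, -2.6]
width: 0.152
```

```bash
cat > spots.py <<'E'
from h import *
def wspots(c,z,st):
    V=view(c,st);h=cv2.cvtColor(c['color'],cv2.COLOR_BGR2HSV)
    m=cv2.inRange(h,(100,120,20),(125,255,255))
    n,l,s,ct=cv2.connectedComponentsWithStats(m)
    return [(ct[i],s[i][4],onz(c,V,ct[i],z)) for i in range(1,n) if s[i][4]>60]
E
python3 - <<'E'
from spots import *
go([525.5,-180,150],-13.5)
c,s=cam('wrist','w4')
for a in wspots(c,s['ee_pos'][2]-21+12,s): print(a[0].round(1),a[1],a[2].round(1))
E
```

```text
pos [534.9 186.5 152.2] head 6.94 tilt 0.06 clk 6.0 F [ 0.   0.2 -2.6] T [-0.01  0.   -0.05] w 0.152 j6 1.72
yaw turn 20.44
shift now-axes [-53.5 362.7   2.4]
shift after yaw [ 76.5 358.6   2.2]
[177.7 127. ] 984 [584.8 230.4 143.2]
[336.2 127.1] 981 [593.7 156.7 143.2]
```

View pics/w4.png

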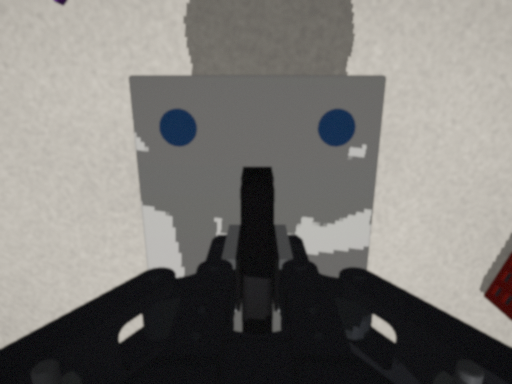

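```bash
python3 - <<'E'
from spots import *
s=manip.state();c=manip.read_camera('wrist')
M=R.from_quat(s['eef_rot']).as_matrix()
for z in(139,140):
    P=[a[2] for a in wspots(c,z,s)];print(np.linalg.norm(P[0]-P[1]).round(2),[(M.T@(p-s['ee_pos'])).round(2) for p in P])
t=manip.read_camera('top')
cv2.imwrite('pics/t4.png',cv2.resize(t['color'][130:260,150:440],None,fx=2.7,fy=2.7,interpolation=2))
go([525.5,-180,150],-13.9)
E
```

```text
75.52 [array([ 54.63, -38.15,  11.69]), array([54.6 , 37.37, 11.73])]
75.03 [array([ 54.71, -37.9 ,  10.69]), array([54.68, 37.13, 10.73])]
pos [534.1 186.3 150.4] head 6.94 tilt 0.27 clk 6.15 F [ 0.1 -1.  -3.5] T [-0.01 -0.05  0.02] w 0.146 j6 1.72
yaw turn 20.84
shift now-axes [-52.8 362.6   1. ]
shift after yaw [ 79.6 357.6   0.4]
```

Request:
carry_out(
  claw=[-1,-1,-1,-1,-1,-1,-1,-1],
  linear=[
    [-0.002,0.014,0],
    [-0.004,0.028,0],
    [-0.004,0.028,0],
    [-0.004,0.028,0],
    [-0.004,0.028,0],
    [-0.004,0.028,0],
    [-0.004,0.028,0],
    [-0.004,0.028,0],
  ],
  yaw=[0,0,0,0,0,0,0,0],
)

```text
clock: 6.82
ee_pos: [529.9, -27.4, 152.0]
eef_rot: [0.998, 0.06, -0.001, -0.0]
contact_force: [0.6, 0.0, -2.4]
width: 0.147
```

Request:
carry_out(
  claw=[-1,-1,-1,-1,-1,-1,-1,-1],
  linear=[
    [-0.004,0.028,0],
    [-0.004,0.028,0],
    [-0.004,0.028,0],
    [-0.004,0.028,0],
    [-0.004,0.028,0],
    [-0.0015,0.0133,0],
    [0,0,0],
    [0,0,0],
  ],
  yaw=[0,0,0,0,0,0,5.2,5.2],
)

```text
clock: 7.48
ee_pos: [527.2, -181.3, 152.0]
eef_rot: [0.999, -0.033, -0.001, -0.0]
contact_force: [0.1, -0.5, -1.7]
width: 0.147
```

Request:
carry_out(
  claw=[-1,-1,-1,-1,-1],
  linear=[
    [0,0,0],
    [0,0,0],
    [0,0,0],
    [0,0,0],
    [0,0,0],
  ],
  yaw=[5.2,5.2,0,0,0],
)

```text
clock: 7.9
ee_pos: [527.8, -180.1, 152.8]
eef_rot: [0.993, -0.119, -0.0, -0.0]
contact_force: [-0.3, -0.2, -3.2]
width: 0.147
```

```bash
python3 - <<'E'
from spots import *
c,s=cam('wrist','w5');cam('top','t5');cam('side','s5')
go([526.9,-180.6,112],-13.9)
for a in wspots(c,138.5,s): print(a[0].round(1),a[1],a[2].round(1))
E
```

```text
pos [ 528.  -180.2  153.1] head -13.78 tilt 0.01 clk 8.05 F [ 0.5 -0.  -2.8] T [ 0.01  0.01 -0.02] w 0.148 j6 1.42
yaw turn 0.12
shift now-axes [-0.9  0.7 41.1]
shift after yaw [-0.9  0.7 41.1]
[177.7 127.1] 981 [ 589.7 -155.1  138.5]
[336.2 127.1] 976 [ 571.5 -229.6  138.5]
```

View pics/w5.png

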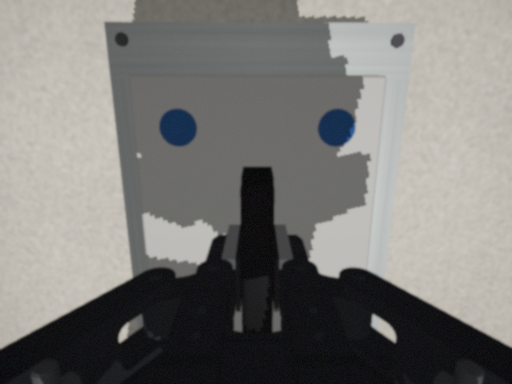

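View pics/t5.png

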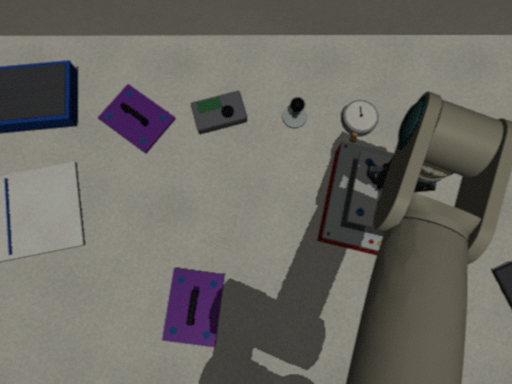

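Request:
carry_out(
  claw=[-1,-1,-1,-1,-1,-1],
  linear=[
    [-0.0006,0.0005,0.02],
    [0,0,0.015],
    [0,0,0.006],
    [0,0,0],
    [0,0,0],
    [0,0,0],
  ],
  yaw=[0.1,0,0,0,0,0],
)

```text
clock: 8.55
ee_pos: [527.9, -180.8, 113.6]
eef_rot: [0.993, -0.121, 0.001, 0.0]
contact_force: [-0.1, 0.4, -2.7]
width: 0.15
```

```bash
python3 - <<'E'
from spots import *
c,s=cam('wrist','w6')
cv2.imwrite('pics/w6b.png',cv2.resize(c['color'][20:300,90:430],None,fx=2.1,fy=2.1,interpolation=2))
go([526.9,-180.6,112],-13.9)
for a in wspots(c,98,s): print(a[0].round(1),a[1],a[2].round(1))
E
```

```text
pos [ 528.  -180.8  113.7] head -13.95 tilt 0.13 clk 8.6 F [ 0.  -0.9 -2.1] T [ 0.   -0.01 -0.02] w 0.15 j6 1.42
yaw turn -0.05
shift now-axes [-1.1  0.   1.7]
shift after yaw [-1.1  0.   1.7]
[177.7 127.1] 981 [ 590.  -155.7   98. ]
[336.1 127.1] 963 [ 571.3 -230.8   98. ]
```

View pics/w6b.png

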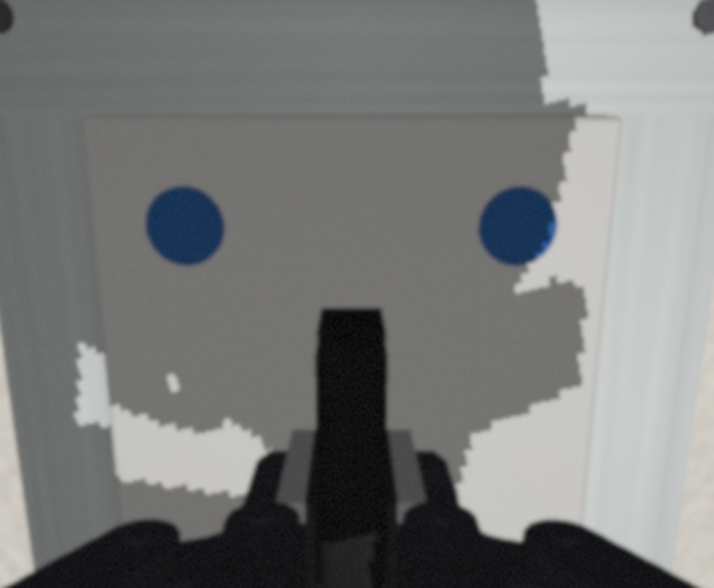

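```bash
python3 - <<'E'
from spots import *
c=manip.read_camera('wrist')
def V0(pos,head):
    a=np.radians(head);T=np.eye(4);T[:3,:3]=np.array([[np.cos(a),np.sin(a),0],[np.sin(a),-np.cos(a),0],[0,0,-1]]);T[:3,3]=pos
    return np.linalg.inv(T@c['hand_eye'])
def dark(f,rois):
    g=cv2.imread('pics/'+f)
    g=cv2.cvtColor(g,cv2.COLOR_BGR2GRAY);out=[]
    for x0,y0,x1,y1 in rois:
        p=g[y0:y1,x0:x1].astype(float);th=(np.median(p)+p.min())/2
        m=(p<th).astype(np.uint8);n,l,s,ct=cv2.connectedComponentsWithStats(m)
        k=1+np.argmax(s[1:,4]);out.append(ct[k]+[x0,y0])
    return out
s1=dark('w1.png',[(149,20,165,36),(353,23,368,38),(166,251,179,264),(334,252,347,265)])
s5=dark('w5.png',[(112,30,132,48),(388,31,407,49)])
s6=dark('w6.png',[(78,15,105,42),(412,15,440,42)])
P1=[onz(c,V0([507.1,-176.2,231.2],-13.41),p,80) for p in s1]
P5=[onz(c,V0([528,-180.2,153.1],-13.78),p,80) for p in s5]
P6=[onz(c,V0([528,-180.8,113.7],-13.95),p,80) for p in s6]
for n,s,P in(('w1',s1,P1),('w5',s5,P5),('w6',s6,P6)):
    print(n,np.round(s,1).tolist(),np.round(P,1).tolist(),'mid',np.mean(P,0).round(1),'far mid',np.mean(P[:2],0).round(1),'head',np.degrees(np.arctan2(*(P[0]-P[1])[:2])).round(2),'d',np.linalg.norm(P[0]-P[1]).round(1))
E
```

```text
w1 [[156.2, 27.9], [360.0, 30.0], [171.8, 256.4], [340.1, 257.4]] [[648.0, -122.3, 80.0], [606.8, -288.0, 80.0], [443.2, -71.6, 80.0], [402.7, -237.1, 80.0]] mid [ 525.2 -179.7   80. ] far mid [ 627.4 -205.2   80. ] head 13.97 d 170.7
w5 [[121.3, 38.9], [397.1, 40.2]] [[648.5, -122.4, 80.0], [606.9, -288.5, 80.0]] mid [ 627.7 -205.4   80. ] far mid [ 627.7 -205.4   80. ] head 14.05 d 171.2
w6 [[87.6, 26.7], [427.8, 26.5]] [[648.1, -122.2, 80.0], [606.8, -288.2, 80.0]] mid [ 627.4 -205.2   80. ] far mid [ 627.4 -205.2   80. ] head 13.95 d 171.0
```

Request:
carry_out(
  claw=[-1,-1,-1,-1,-1,-1],
  linear=[
    [-0.0013,0,0.002],
    [0,0,0.003],
    [0,0,0.003],
    [0,0,0],
    [0,0,0],
    [0,0,0],
  ],
  yaw=[0,0,0,0,0,0],
)

```text
clock: 9.15
ee_pos: [526.1, -180.3, 104.3]
eef_rot: [0.993, -0.122, -0.0, 0.0]
contact_force: [-0.2, -0.1, -3.6]
width: 0.148
```

```bash
python3 - <<'E'
from spots import *
go([526.9,-180.6,100],-14)
c,s=cam('wrist','w7')
cv2.imwrite('pics/w7b.png',cv2.resize(c['color'][20:300,90:430],None,fx=2.1,fy=2.1,interpolation=2))
E
```

```text
pos [ 526.1 -180.3  104.3] head -13.96 tilt 0.01 clk 9.15 F [-0.2 -0.1 -3.6] T [ 0.01  0.03 -0.07] w 0.148 j6 1.42
yaw turn 0.04
shift now-axes [0.9 0.1 4.3]
shift after yaw [0.9 0.1 4.3]
```

View pics/w7b.png

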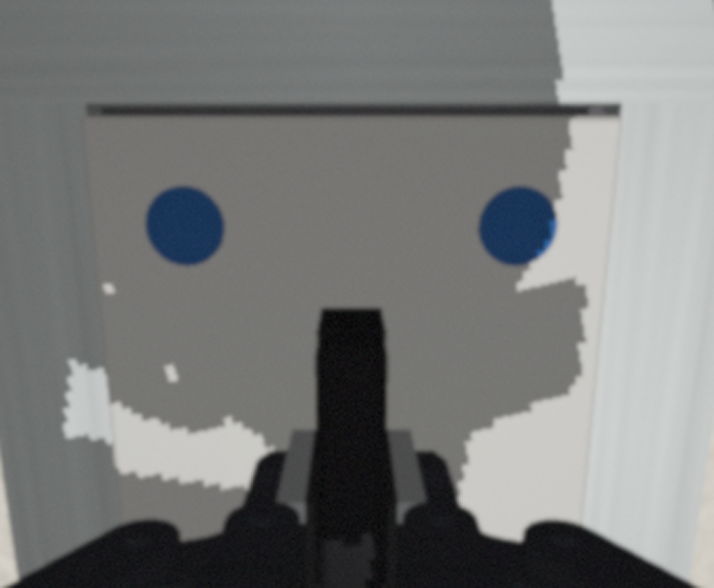

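```bash
python3 - <<'E'
from spots import *
s=manip.state();c=manip.read_camera('wrist');V=view(c,s);M=R.from_quat(s['eef_rot']).as_matrix()
T=lambda p:(M.T@(p-s['ee_pos'])).round(1)
f=lambda x,y:(90+x/2.1,20+y/2.1)
zt=s['ee_pos'][2]-12.2
print('recess far L,R',T(onz(c,V,f(86,104),80)),T(onz(c,V,f(621,104),80)))
print('plate far L,R',T(onz(c,V,f(88,117),zt)),T(onz(c,V,f(619,117),zt)))
E
```

```text
recess far L,R [ 81.3 -62.6  24.4] [81.3 62.8 24.4]
plate far L,R [ 77.6 -58.   12.2] [77.6 58.  12.2]
```

Request:
carry_out(
  claw=[-1,-1,-1,-1,-1,-1],
  linear=[
    [0.0005,0,0.002],
    [0,0,0.002],
    [0,0,0.001],
    [0,0,0],
    [0,0,0],
    [0,0,0],
  ],
  yaw=[0,0,0,0,0,0],
)

```text
clock: 9.75
ee_pos: [526.5, -180.3, 99.3]
eef_rot: [0.993, -0.122, -0.0, -0.0]
contact_force: [-0.3, 0.1, -1.8]
width: 0.148
```

Request:
carry_out(
  claw=[-1,-1,-1,-1,-1],
  linear=[
    [0,0,0.001],
    [0,0,0.0005],
    [0,0,0],
    [0,0,0],
    [0,0,0],
  ],
  yaw=[0,0,0,0,0],
)

```text
clock: 10.17
ee_pos: [527.0, -180.5, 98.5]
eef_rot: [0.993, -0.122, 0.001, 0.0]
contact_force: [0.3, 0.6, 4.0]
width: 0.149
```

Request:
carry_out(
  claw=[-0.2,-0.2,-0.2,-0.2,-0.2],
  linear=[
    [0,0,0],
    [0,0,0],
    [0,0,0],
    [0,0,0],
    [0,0,0],
  ],
  yaw=[0,0,0,0,0],
)

```text
clock: 10.58
ee_pos: [526.4, -180.4, 97.5]
eef_rot: [0.993, -0.122, -0.0, 0.0]
contact_force: [-0.1, -0.5, -0.4]
width: 0.397
```

Request:
carry_out(
  claw=[-0.2,-0.2,-0.2,-0.2,-0.2,-0.2],
  linear=[
    [0,0,-0.01],
    [0,0,-0.02],
    [-0.02,0,-0.03],
    [-0.02,0,-0.03],
    [0,0,-0.02],
    [0,0,0],
  ],
  yaw=[0,0,0,0,0,0],
)

```text
clock: 11.08
ee_pos: [489.0, -171.3, 214.5]
eef_rot: [0.993, -0.122, 0.005, 0.002]
contact_force: [-0.0, -0.7, 0.4]
width: 0.4
```

Request:
carry_out(
  claw=[-1,-1,-1,-1],
  linear=[
    [0,0,0],
    [0,0,0],
    [0,0,0],
    [0,0,0],
  ],
  yaw=[0,0,0,0],
)

```text
clock: 11.42
ee_pos: [487.4, -170.5, 206.3]
eef_rot: [0.993, -0.121, -0.001, -0.0]
contact_force: [-0.2, -0.4, 0.1]
width: 0.001
```

```bash
python3 - <<'E'
from spots import *
c,s=cam('wrist','w8')
go([525.3,-179.8,120],-14)
for a in wspots(c,85,s): print(a[0].round(1),a[1],a[2].round(1))
E
```

```text
pos [ 487.4 -170.6  206.5] head -13.96 tilt 0.13 clk 11.47 F [-0.4  0.9 -0. ] T [ 0.05 -0.03 -0.04] w 0.002 j6 1.41
yaw turn 0.04
shift now-axes [39.2 -0.1 86.4]
shift after yaw [39.  -0.2 86.5]
[207.8  61.5] 375 [ 588.6 -155.8   85. ]
[306.2  61.6] 370 [ 570.3 -229.5   85. ]
[212.7 200.7] 260 [ 479.3 -128.3   85. ]
[301.3 200.8] 251 [ 460.8 -202.6   85. ]
[ 11.4 342.6] 75 [385.5 105.9  85. ]
```

View pics/w8.png

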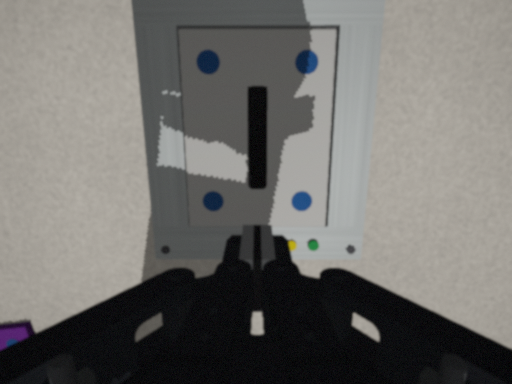

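```bash
python3 - <<'E'
from spots import *
go([588.6,-155.8,100])
E
```

```text
pos [ 487.4 -170.6  206.5] head -13.96 tilt 0.13 clk 11.47 F [-0.4  0.9 -0. ] T [ 0.05 -0.03 -0.04] w 0.002 j6 1.41
shift now-axes [ 94.9 -38.7 106.3]
```

Request:
carry_out(
  claw=[-1,-1,-1,-1,-1,-1,-1,-1],
  linear=[
    [0.025,-0.01,0],
    [0.025,-0.01,0],
    [0.025,-0.01,0.01],
    [0.02,-0.0087,0.02],
    [0,0,0.03],
    [0,0,0.03],
    [0,0,0.016],
    [0,0,0],
  ],
  yaw=[0,0,0,0,0,0,0,0],
  squeeze=60,
)

```text
clock: 12.13
ee_pos: [586.6, -155.1, 95.6]
eef_rot: [0.993, -0.121, -0.005, -0.001]
contact_force: [-0.3, 0.0, 0.0]
width: 0.005
```

Request:
carry_out(
  claw=[-1,-1,-1,-1],
  linear=[
    [0,0,0.006],
    [0,0,0.003],
    [0,0,0],
    [0,0,0],
  ],
  yaw=[0,0,0,0],
)

```text
clock: 12.47
ee_pos: [589.8, -156.3, 94.1]
eef_rot: [0.993, -0.122, 0.001, 0.0]
contact_force: [0.4, 0.1, 0.1]
width: -0.0
```

Request:
carry_out(
  claw=[-1,-1,-1,-1,-1],
  linear=[
    [0,0,0.002],
    [0,0,0.002],
    [0,0,0.002],
    [0,0,0],
    [0,0,0],
  ],
  yaw=[0,0,0,0,0],
)

```text
clock: 12.88
ee_pos: [589.1, -156.0, 86.6]
eef_rot: [0.993, -0.122, -0.0, 0.0]
contact_force: [-0.5, -0.7, -0.3]
width: -0.003
```

Request:
carry_out(
  claw=[-1,-1,-1,-1],
  linear=[
    [0,0,0.001],
    [0,0,0.001],
    [0,0,0],
    [0,0,0],
  ],
  yaw=[0,0,0,0],
)

```text
clock: 13.22
ee_pos: [589.2, -156.1, 84.7]
eef_rot: [0.993, -0.122, -0.0, 0.0]
contact_force: [0.7, 0.1, -0.5]
width: 0.001
```

Request:
carry_out(
  claw=[-1,-1,-1],
  linear=[
    [0,0,0.001],
    [0,0,0],
    [0,0,0],
  ],
  yaw=[0,0,0],
)

```text
clock: 13.47
ee_pos: [589.4, -156.1, 84.4]
eef_rot: [0.993, -0.122, 0.0, 0.0]
contact_force: [-0.8, 1.0, 3.7]
width: -0.0
```

Request:
carry_out(
  claw=[-1,-1,-1],
  linear=[
    [0,0,0.001],
    [0,0,0],
    [0,0,0],
  ],
  yaw=[0,0,0],
)

```text
clock: 13.72
ee_pos: [589.5, -156.1, 84.3]
eef_rot: [0.993, -0.122, 0.0, 0.0]
contact_force: [-4.1, 1.9, 9.8]
width: 0.002
```

Request:
carry_out(
  claw=[-1,-1,-1],
  linear=[
    [0,0,0.001],
    [0,0,0],
    [0,0,0],
  ],
  yaw=[0,0,0],
)

```text
clock: 13.97
ee_pos: [589.5, -156.1, 84.2]
eef_rot: [0.993, -0.122, 0.001, 0.0]
contact_force: [-6.4, 1.8, 12.9]
width: 0.002
```

Request:
carry_out(
  claw=[-1,-1,-1],
  linear=[
    [0,0,0.001],
    [0,0,0],
    [0,0,0],
  ],
  yaw=[0,0,0],
)

```text
clock: 14.22
ee_pos: [589.6, -156.1, 83.6]
eef_rot: [0.993, -0.121, 0.001, 0.0]
contact_force: [-7.4, 2.7, 15.7]
width: -0.0
```

Request:
carry_out(
  claw=[-1,-1,-1],
  linear=[
    [0,0,0.001],
    [0,0,0],
    [0,0,0],
  ],
  yaw=[0,0,0],
)

```text
clock: 14.47
ee_pos: [589.7, -156.0, 83.0]
eef_rot: [0.993, -0.121, 0.001, 0.0]
contact_force: [-8.0, 2.4, 16.9]
width: 0.002
```

Request:
carry_out(
  claw=[-1,-1,-1],
  linear=[
    [0,0,0.001],
    [0,0,0],
    [0,0,0],
  ],
  yaw=[0,0,0],
)

```text
clock: 14.72
ee_pos: [589.8, -156.0, 82.9]
eef_rot: [0.993, -0.121, 0.001, 0.0]
contact_force: [-10.1, 3.5, 22.2]
width: 0.003
```

Request:
carry_out(
  claw=[-1,-1,-1],
  linear=[
    [0,0,0.001],
    [0,0,0],
    [0,0,0],
  ],
  yaw=[0,0,0],
)

```text
clock: 14.97
ee_pos: [589.8, -156.0, 82.8]
eef_rot: [0.993, -0.121, 0.001, 0.0]
contact_force: [-13.6, 5.2, 27.0]
width: -0.003
```

Request:
carry_out(
  claw=[-1,-1,-1],
  linear=[
    [0,0,0.001],
    [0,0,0],
    [0,0,0],
  ],
  yaw=[0,0,0],
)

```text
clock: 15.22
ee_pos: [589.8, -156.1, 82.7]
eef_rot: [0.993, -0.121, 0.001, 0.0]
contact_force: [-16.9, 5.9, 32.1]
width: 0.003
```

Request:
carry_out(
  claw=[-1,-1,-1,-1,-1,-1],
  linear=[
    [0,0,-0.008],
    [0,0,-0.01],
    [0,0,-0.01],
    [0,0,-0.01],
    [0,0,0],
    [0,0,0],
  ],
  yaw=[0,0,0,0,0,0],
)

```text
clock: 15.72
ee_pos: [589.7, -156.2, 115.4]
eef_rot: [0.993, -0.122, 0.001, 0.0]
contact_force: [-0.1, -0.3, -0.9]
width: 0.003
```

```bash
python3 - <<'E'
from spots import *
go([570.3,-229.5,100])
E
```

```text
pos [ 589.7 -156.2  115.4] head -13.96 tilt 0.08 clk 15.72 F [-0.1 -0.3 -0.9] T [-0.01  0.03  0.  ] w 0.003 j6 1.49
shift now-axes [-1.1 75.8 15.4]
```

Request:
carry_out(
  claw=[-1,-1,-1,-1,-1,-1,-1,-1],
  linear=[
    [0,0,-0.02],
    [0,0.025,0],
    [0,0.025,0],
    [-0.001,0.0258,0],
    [0,0,0.02],
    [0,0,0.018],
    [0,0,0.005],
    [0,0,0],
  ],
  yaw=[0,0,0,0,0,0,0,0],
)

```text
clock: 16.38
ee_pos: [568.7, -228.8, 89.0]
eef_rot: [0.993, -0.122, -0.002, -0.001]
contact_force: [-1.3, 0.3, 0.8]
width: 0.003
```

Request:
carry_out(
  claw=[-1,-1,-1,-1,-1,-1],
  linear=[
    [0,0,0.003],
    [0,0,0.002],
    [0,0,0.001],
    [0,0,0],
    [0,0,0],
    [0,0,0],
  ],
  yaw=[0,0,0,0,0,0],
)

```text
clock: 16.88
ee_pos: [570.2, -229.4, 86.3]
eef_rot: [0.993, -0.121, 0.0, 0.0]
contact_force: [-0.0, 0.4, -0.0]
width: -0.001
```

Request:
carry_out(
  claw=[-1,-1,-1,-1],
  linear=[
    [0,0,0.001],
    [0,0,0.001],
    [0,0,0.001],
    [0,0,0],
  ],
  yaw=[0,0,0,0],
)

```text
clock: 17.22
ee_pos: [570.2, -229.5, 84.2]
eef_rot: [0.993, -0.122, 0.001, 0.0]
contact_force: [-2.5, 1.6, 6.3]
width: -0.002
```

Request:
carry_out(
  claw=[-1,-1,-1,-1],
  linear=[
    [0,0,0.001],
    [0,0,0.001],
    [0,0,0],
    [0,0,0],
  ],
  yaw=[0,0,0,0],
)

```text
clock: 17.55
ee_pos: [570.4, -229.6, 83.6]
eef_rot: [0.993, -0.122, 0.001, 0.0]
contact_force: [-6.5, 3.3, 13.5]
width: 0.004
```

Request:
carry_out(
  claw=[-1,-1,-1],
  linear=[
    [0,0,0.001],
    [0,0,0],
    [0,0,0],
  ],
  yaw=[0,0,0],
)

```text
clock: 17.8
ee_pos: [570.5, -229.6, 82.9]
eef_rot: [0.993, -0.121, 0.001, 0.0]
contact_force: [-6.3, 3.3, 14.0]
width: 0.001
```

Request:
carry_out(
  claw=[-1,-1,-1],
  linear=[
    [0,0,0.001],
    [0,0,0],
    [0,0,0],
  ],
  yaw=[0,0,0],
)

```text
clock: 18.05
ee_pos: [570.5, -229.6, 82.7]
eef_rot: [0.993, -0.122, 0.001, 0.0]
contact_force: [-8.4, 4.4, 19.1]
width: -0.0
```

Request:
carry_out(
  claw=[-1,-1,-1,-1],
  linear=[
    [0,0,0.001],
    [0,0,0.001],
    [0,0,0],
    [0,0,0],
  ],
  yaw=[0,0,0,0],
)

```text
clock: 18.38
ee_pos: [570.6, -229.7, 82.6]
eef_rot: [0.993, -0.121, 0.001, 0.001]
contact_force: [-14.0, 5.7, 28.2]
width: -0.0
```

Request:
carry_out(
  claw=[-1,-1,-1],
  linear=[
    [0,0,0.001],
    [0,0,0],
    [0,0,0],
  ],
  yaw=[0,0,0],
)

```text
clock: 18.63
ee_pos: [570.6, -229.7, 82.6]
eef_rot: [0.993, -0.121, 0.002, 0.001]
contact_force: [-16.5, 7.7, 33.6]
width: -0.0
```

Request:
carry_out(
  claw=[-1,-1,-1,-1,-1,-1,-1],
  linear=[
    [0,0,-0.008],
    [0,0,-0.01],
    [0,0,-0.015],
    [0,0,-0.015],
    [0,0,0],
    [0,0,0],
    [0,0,0],
  ],
  yaw=[0,0,0,0,0,0,0],
)

```text
clock: 19.22
ee_pos: [569.6, -229.2, 122.6]
eef_rot: [0.993, -0.122, -0.001, -0.0]
contact_force: [-0.1, 0.4, -0.2]
width: -0.001
```

```bash
python3 - <<'E'
from spots import *
go([460.8,-202.6,100])
E
```

```text
pos [ 569.6 -229.2  122.6] head -13.96 tilt 0.09 clk 19.22 F [-0.1  0.4 -0.2] T [-0.01  0.06 -0.03] w -0.001 j6 1.37
shift now-axes [-112.     0.4   22.7]
```

Request:
carry_out(
  claw=[-1,-1,-1,-1,-1,-1,-1,-1],
  linear=[
    [-0.022,0,-0.01],
    [-0.03,0,0],
    [-0.03,0,0],
    [-0.03,0,0],
    [0,0,0.02],
    [0,0,0.015],
    [0,0,0],
    [0,0,0],
  ],
  yaw=[0,0,0,0,0,0,0,0],
)

```text
clock: 19.88
ee_pos: [460.5, -202.0, 97.4]
eef_rot: [0.993, -0.122, -0.002, -0.001]
contact_force: [0.1, -0.1, 1.6]
width: -0.0
```

Request:
carry_out(
  claw=[-1,-1,-1,-1,-1,-1],
  linear=[
    [0,0,0.005],
    [0,0,0.003],
    [0,0,0.002],
    [0,0,0],
    [0,0,0],
    [0,0,0],
  ],
  yaw=[0,0,0,0,0,0],
)

```text
clock: 20.38
ee_pos: [461.5, -202.5, 89.0]
eef_rot: [0.993, -0.122, 0.0, 0.0]
contact_force: [0.4, 0.1, 1.0]
width: -0.002
```

Request:
carry_out(
  claw=[-1,-1,-1,-1,-1],
  linear=[
    [0,0,0.002],
    [0,0,0.001],
    [0,0,0.001],
    [0,0,0],
    [0,0,0],
  ],
  yaw=[0,0,0,0,0],
)

```text
clock: 20.8
ee_pos: [461.6, -202.5, 86.1]
eef_rot: [0.993, -0.122, 0.0, 0.0]
contact_force: [-3.4, 2.0, 8.2]
width: 0.001
```

Request:
carry_out(
  claw=[-1,-1,-1,-1],
  linear=[
    [0,0,0.001],
    [0,0,0.001],
    [0,0,0],
    [0,0,0],
  ],
  yaw=[0,0,0,0],
)

```text
clock: 21.13
ee_pos: [461.5, -202.7, 85.1]
eef_rot: [0.993, -0.122, 0.0, 0.0]
contact_force: [-7.6, 3.7, 15.7]
width: -0.003
```

Request:
carry_out(
  claw=[-1,-1,-1,-1],
  linear=[
    [0,0,0.001],
    [0,0,0.001],
    [0,0,0],
    [0,0,0],
  ],
  yaw=[0,0,0,0],
)

```text
clock: 21.47
ee_pos: [461.4, -202.8, 83.5]
eef_rot: [0.993, -0.122, 0.0, 0.001]
contact_force: [-9.7, 3.0, 18.2]
width: -0.003
```

Request:
carry_out(
  claw=[-1,-1,-1,-1],
  linear=[
    [0,0,0.001],
    [0,0,0.001],
    [0,0,0],
    [0,0,0],
  ],
  yaw=[0,0,0,0],
)

```text
clock: 21.8
ee_pos: [461.4, -202.9, 82.9]
eef_rot: [0.993, -0.122, 0.0, 0.001]
contact_force: [-13.9, 5.7, 27.9]
width: 0.005
```

Request:
carry_out(
  claw=[-1,-1,-1],
  linear=[
    [0,0,0.001],
    [0,0,0],
    [0,0,0],
  ],
  yaw=[0,0,0],
)

```text
clock: 22.05
ee_pos: [461.4, -202.9, 82.8]
eef_rot: [0.993, -0.122, 0.0, 0.001]
contact_force: [-18.5, 7.1, 33.9]
width: -0.003
```

Request:
carry_out(
  claw=[-1,-1,-1,-1,-1,-1,-1],
  linear=[
    [0,0,-0.008],
    [0,0,-0.01],
    [0,0,-0.015],
    [0,0,-0.015],
    [0,0,0],
    [0,0,0],
    [0,0,0],
  ],
  yaw=[0,0,0,0,0,0,0],
)

```text
clock: 22.63
ee_pos: [461.0, -202.2, 124.8]
eef_rot: [0.993, -0.122, -0.001, -0.0]
contact_force: [-1.5, 0.5, -1.2]
width: 0.005
```

```bash
python3 - <<'E'
from spots import *
go([479.3,-128.3,100])
E
```

```text
pos [ 461.  -202.2  124.8] head -13.96 tilt 0.07 clk 22.63 F [-1.5  0.5 -1.2] T [-0.02 -0.01  0.04] w 0.005 j6 1.33
shift now-axes [  0.  -76.1  24.8]
```

Request:
carry_out(
  claw=[-1,-1,-1,-1,-1,-1,-1,-1],
  linear=[
    [0,0,-0.01],
    [0,-0.026,0],
    [0,-0.026,0],
    [0,-0.024,0],
    [0,0,0.02],
    [0,0,0.018],
    [0,0,0.004],
    [0,0,0],
  ],
  yaw=[0,0,0,0,0,0,0,0],
)

```text
clock: 23.3
ee_pos: [478.6, -128.3, 92.3]
eef_rot: [0.993, -0.122, -0.002, -0.0]
contact_force: [0.0, 0.7, -0.3]
width: -0.003
```

Request:
carry_out(
  claw=[-1,-1,-1,-1,-1,-1],
  linear=[
    [0,0,0.003],
    [0,0,0.002],
    [0,0,0],
    [0,0,0],
    [0,0,0],
    [0,0,0],
  ],
  yaw=[0,0,0,0,0,0],
)

```text
clock: 23.8
ee_pos: [479.8, -128.8, 89.2]
eef_rot: [0.993, -0.122, 0.0, 0.0]
contact_force: [0.3, -0.7, -0.1]
width: -0.004
```

Request:
carry_out(
  claw=[-1,-1,-1,-1,-1],
  linear=[
    [0,0,0.002],
    [0,0,0.001],
    [0,0,0.001],
    [0,0,0],
    [0,0,0],
  ],
  yaw=[0,0,0,0,0],
)

```text
clock: 24.22
ee_pos: [480.0, -128.7, 86.2]
eef_rot: [0.993, -0.122, 0.001, 0.0]
contact_force: [-3.6, 1.9, 9.8]
width: 0.002
```

Request:
carry_out(
  claw=[-1,-1,-1,-1],
  linear=[
    [0,0,0.001],
    [0,0,0.001],
    [0,0,0],
    [0,0,0],
  ],
  yaw=[0,0,0,0],
)

```text
clock: 24.55
ee_pos: [479.9, -128.6, 84.7]
eef_rot: [0.993, -0.121, 0.0, 0.0]
contact_force: [-6.5, 2.5, 13.8]
width: 0.001
```

Request:
carry_out(
  claw=[-1,-1,-1,-1],
  linear=[
    [0,0,0.001],
    [0,0,0.001],
    [0,0,0],
    [0,0,0],
  ],
  yaw=[0,0,0,0],
)

```text
clock: 24.88
ee_pos: [479.7, -128.6, 82.8]
eef_rot: [0.993, -0.121, 0.0, 0.0]
contact_force: [-8.2, 3.3, 14.7]
width: 0.001
```

Request:
carry_out(
  claw=[-1,-1,-1,-1],
  linear=[
    [0,0,0.001],
    [0,0,0.001],
    [0,0,0],
    [0,0,0],
  ],
  yaw=[0,0,0,0],
)

```text
clock: 25.22
ee_pos: [479.8, -128.5, 82.2]
eef_rot: [0.993, -0.121, 0.0, 0.0]
contact_force: [-13.8, 5.6, 25.0]
width: -0.002
```

Request:
carry_out(
  claw=[-1,-1,-1,-1],
  linear=[
    [0,0,0.001],
    [0,0,0.001],
    [0,0,0],
    [0,0,0],
  ],
  yaw=[0,0,0,0],
)

```text
clock: 25.55
ee_pos: [479.8, -128.5, 82.0]
eef_rot: [0.993, -0.121, 0.0, 0.0]
contact_force: [-21.1, 7.9, 38.1]
width: -0.003
```

Request:
carry_out(
  claw=[-1,-1,-1,-1,-1,-1,-1,-1],
  linear=[
    [0,0,-0.01],
    [0,0,-0.01],
    [0,0,-0.02],
    [0,0,-0.03],
    [-0.01,0.018,-0.03],
    [-0.01,0.02,-0.02],
    [0,0,0],
    [0,0,0],
  ],
  yaw=[0,0,0,0,0,0,0,0],
)

```text
clock: 26.22
ee_pos: [451.3, -161.4, 198.0]
eef_rot: [0.992, -0.122, 0.001, 0.0]
contact_force: [0.4, -0.8, 0.3]
width: 0.001
```

```bash
python3 - <<'E'
from spots import *
c,s=cam('wrist','w9')
cv2.imwrite('pics/w9b.png',cv2.resize(c['color'][0:270,130:390],None,fx=2.2,fy=2.2,interpolation=2))
go([525.3,-179.8,120],-14)
P=[]
for a in wspots(c,82,s)[:4]: print(a[0].round(1),a[1],a[2].round(1));P.append(a[2])
print(np.mean(P,0).round(1))
E
```

```text
pos [ 451.  -160.7  196.4] head -14.01 tilt 0.01 clk 26.27 F [0.3 0.5 0.1] T [-0.01  0.02 -0.01] w 0.002 j6 1.4
yaw turn -0.01
shift now-axes [76.7  0.6 76.4]
shift after yaw [76.7  0.6 76.4]
[204.    8.5] 385 [ 587.9 -155.3   82. ]
[308.9   8.4] 378 [ 569.4 -229.3   82. ]
[210.1 159.9] 292 [ 479.7 -128.3   82. ]
[303.4 159.7] 296 [ 461.2 -202.4   82. ]
[ 524.6 -178.8   82. ]
```

View pics/w9b.png

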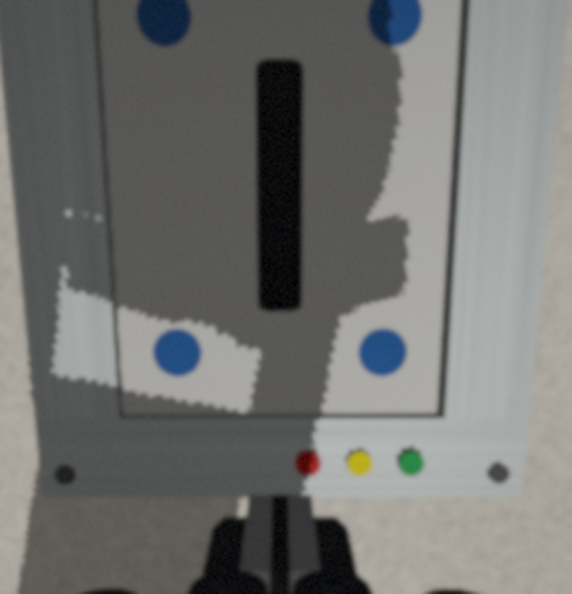

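```bash
python3 - <<'E'
from spots import *
go([587.9,-155.3,95])
E
```

```text
pos [ 451.  -160.7  196.4] head -14.01 tilt 0.01 clk 26.27 F [0.3 0.5 0.1] T [-0.01  0.02 -0.01] w 0.002 j6 1.4
shift now-axes [131.5 -38.4 101.5]
```

Request:
carry_out(
  claw=[-1,-1,-1,-1,-1,-1,-1,-1],
  linear=[
    [0.03,-0.01,0],
    [0.03,-0.01,0],
    [0.03,-0.01,0],
    [0.03,-0.0084,0.015],
    [0.0115,0,0.03],
    [0,0,0.03],
    [0,0,0.022],
    [0,0,0],
  ],
  yaw=[0,0,0,0,0,0,0,0],
)

```text
clock: 26.93
ee_pos: [584.6, -153.0, 91.2]
eef_rot: [0.993, -0.121, -0.007, -0.001]
contact_force: [-0.9, 0.2, -0.9]
width: -0.0
```

Request:
carry_out(
  claw=[-1,-1,-1,-1,-1,-1],
  linear=[
    [0,0,0.004],
    [0,0,0.002],
    [0,0,0.002],
    [0,0,0],
    [0,0,0],
    [0,0,0],
  ],
  yaw=[0,0,0,0,0,0],
)

```text
clock: 27.43
ee_pos: [588.3, -155.3, 92.8]
eef_rot: [0.993, -0.122, 0.001, 0.0]
contact_force: [0.0, -0.1, 0.1]
width: 0.001
```

Request:
carry_out(
  claw=[-1,-1,-1,-1,-1,-1,-1,-1],
  linear=[
    [0,0,0.003],
    [0,0,0.002],
    [0,0,0.002],
    [0,0,0.001],
    [0,0,0.001],
    [0,0,0.001],
    [0,0,0],
    [0,0,0],
  ],
  yaw=[0,0,0,0,0,0,0,0],
)

```text
clock: 28.1
ee_pos: [587.9, -155.2, 82.9]
eef_rot: [0.993, -0.122, -0.0, 0.0]
contact_force: [-4.0, 0.8, 6.0]
width: -0.002
```

Request:
carry_out(
  claw=[-1,-1,-1,-1,-1],
  linear=[
    [0,0,0.001],
    [0,0,0.001],
    [0,0,0.001],
    [0,0,0],
    [0,0,0],
  ],
  yaw=[0,0,0,0,0],
)

```text
clock: 28.52
ee_pos: [588.1, -155.1, 82.1]
eef_rot: [0.993, -0.121, 0.0, 0.0]
contact_force: [-10.1, 3.9, 17.3]
width: 0.0
```

Request:
carry_out(
  claw=[-1,-1,-1,-1,-1],
  linear=[
    [0,0,0.001],
    [0,0,0.001],
    [0,0,0.001],
    [0,0,0],
    [0,0,0],
  ],
  yaw=[0,0,0,0,0],
)

```text
clock: 28.93
ee_pos: [588.2, -155.1, 82.0]
eef_rot: [0.993, -0.121, 0.001, 0.0]
contact_force: [-19.3, 6.0, 33.3]
width: 0.003
```

Request:
carry_out(
  claw=[-1,-1,-1,-1,-1,-1],
  linear=[
    [0,0,-0.01],
    [0,0,-0.02],
    [0,0,-0.02],
    [0,0,-0.015],
    [0,0,0],
    [0,0,0],
  ],
  yaw=[0,0,0,0,0,0],
)

```text
clock: 29.43
ee_pos: [588.3, -155.3, 141.2]
eef_rot: [0.993, -0.122, 0.001, 0.0]
contact_force: [0.3, -0.1, -1.2]
width: 0.001
```

```bash
python3 - <<'E'
from spots import *
go([569.4,-229.3,95])
E
```

```text
pos [ 588.3 -155.3  141.2] head -13.96 tilt 0.1 clk 29.43 F [ 0.3 -0.1 -1.2] T [-0.01  0.01 -0.04] w 0.001 j6 1.5
shift now-axes [-0.6 76.4 46.2]
```

A now sits at 82.0 mm, down from 82.7. Next is B.

Request:
carry_out(
  claw=[-1,-1,-1,-1,-1,-1,-1,-1],
  linear=[
    [0,0.025,0],
    [0,0.025,0],
    [-0.0006,0.026,0],
    [0,0,0.02],
    [0,0,0.02],
    [0,0,0.008],
    [0,0,0],
    [0,0,0],
  ],
  yaw=[0,0,0,0,0,0,0,0],
)

```text
clock: 30.1
ee_pos: [568.7, -228.3, 92.0]
eef_rot: [0.993, -0.121, -0.001, -0.0]
contact_force: [-0.1, -0.2, 0.9]
width: 0.001
```

Request:
carry_out(
  claw=[-1,-1,-1,-1,-1,-1,-1,-1],
  linear=[
    [0,0,0.003],
    [0,0,0.003],
    [0,0,0.002],
    [0,0,0.001],
    [0,0,0.001],
    [0,0,0.001],
    [0,0,0],
    [0,0,0],
  ],
  yaw=[0,0,0,0,0,0,0,0],
)

```text
clock: 30.77
ee_pos: [569.2, -228.8, 82.7]
eef_rot: [0.993, -0.122, 0.0, 0.0]
contact_force: [-3.4, 2.0, 5.4]
width: 0.001
```

Request:
carry_out(
  claw=[-1,-1,-1],
  linear=[
    [0,0,0.001],
    [0,0,0],
    [0,0,0],
  ],
  yaw=[0,0,0],
)

```text
clock: 31.02
ee_pos: [569.2, -228.8, 82.6]
eef_rot: [0.993, -0.122, 0.001, 0.0]
contact_force: [-6.1, 2.5, 11.0]
width: 0.001
```

Request:
carry_out(
  claw=[-1,-1,-1,-1,-1],
  linear=[
    [0,0,0.001],
    [0,0,0.001],
    [0,0,0.001],
    [0,0,0],
    [0,0,0],
  ],
  yaw=[0,0,0,0,0],
)

```text
clock: 31.43
ee_pos: [569.4, -228.9, 82.1]
eef_rot: [0.993, -0.121, 0.001, 0.0]
contact_force: [-12.9, 5.5, 22.0]
width: -0.001
```

Request:
carry_out(
  claw=[-1,-1,-1,-1],
  linear=[
    [0,0,0.001],
    [0,0,0.001],
    [0,0,0],
    [0,0,0],
  ],
  yaw=[0,0,0,0],
)

```text
clock: 31.77
ee_pos: [569.4, -229.0, 82.0]
eef_rot: [0.993, -0.121, 0.001, 0.001]
contact_force: [-17.5, 7.7, 32.9]
width: 0.0
```

Request:
carry_out(
  claw=[-1,-1,-1,-1,-1,-1],
  linear=[
    [0,0,-0.01],
    [0,0,-0.02],
    [0,0,-0.02],
    [0,0,-0.015],
    [0,0,0],
    [0,0,0],
  ],
  yaw=[0,0,0,0,0,0],
)

```text
clock: 32.27
ee_pos: [569.4, -228.9, 141.1]
eef_rot: [0.993, -0.122, 0.001, 0.0]
contact_force: [0.1, 0.4, -1.2]
width: -0.001
```

```bash
python3 - <<'E'
from spots import *
go([461.2,-202.4,95])
E
```

```text
pos [ 569.4 -228.9  141.1] head -13.96 tilt 0.1 clk 32.27 F [ 0.1  0.4 -1.2] T [-0.02 -0.02  0.02] w -0.001 j6 1.37
shift now-axes [-111.5    0.3   45.9]
```

Request:
carry_out(
  claw=[-1,-1,-1,-1,-1,-1,-1,-1],
  linear=[
    [-0.028,0,0],
    [-0.028,0,0],
    [-0.028,0,0],
    [-0.0275,0,0],
    [0,0,0.02],
    [0,0,0.02],
    [0,0,0.004],
    [0,0,0],
  ],
  yaw=[0,0,0,0,0,0,0,0],
)

```text
clock: 32.93
ee_pos: [459.3, -201.1, 94.0]
eef_rot: [0.993, -0.122, -0.003, -0.001]
contact_force: [-0.0, 0.1, 0.2]
width: 0.002
```

Request:
carry_out(
  claw=[-1,-1,-1,-1,-1,-1,-1,-1],
  linear=[
    [0,0,0.004],
    [0,0,0.004],
    [0,0,0.003],
    [0,0,0.002],
    [0,0,0.001],
    [0,0,0.001],
    [0,0,0],
    [0,0,0],
  ],
  yaw=[0,0,0,0,0,0,0,0],
)

```text
clock: 33.6
ee_pos: [461.0, -201.9, 82.8]
eef_rot: [0.993, -0.122, 0.0, 0.0]
contact_force: [-3.2, 1.9, 4.8]
width: -0.003
```

Request:
carry_out(
  claw=[-1,-1,-1],
  linear=[
    [0,0,0.001],
    [0,0,0],
    [0,0,0],
  ],
  yaw=[0,0,0],
)

```text
clock: 33.85
ee_pos: [461.0, -202.0, 82.6]
eef_rot: [0.993, -0.122, 0.0, 0.0]
contact_force: [-5.5, 3.7, 10.9]
width: -0.0
```

Request:
carry_out(
  claw=[-1,-1,-1,-1,-1],
  linear=[
    [0,0,0.001],
    [0,0,0.001],
    [0,0,0.001],
    [0,0,0],
    [0,0,0],
  ],
  yaw=[0,0,0,0,0],
)

```text
clock: 34.27
ee_pos: [461.0, -202.0, 82.0]
eef_rot: [0.993, -0.121, 0.0, 0.0]
contact_force: [-14.9, 6.0, 26.8]
width: 0.001
```

Request:
carry_out(
  claw=[-1,-1,-1,-1],
  linear=[
    [0,0,0.001],
    [0,0,0],
    [0,0,0],
    [0,0,0],
  ],
  yaw=[0,0,0,0],
)

```text
clock: 34.6
ee_pos: [461.1, -202.0, 81.9]
eef_rot: [0.993, -0.121, 0.001, 0.0]
contact_force: [-19.0, 8.7, 33.7]
width: 0.001
```

Request:
carry_out(
  claw=[-1,-1,-1,-1,-1,-1],
  linear=[
    [0,0,-0.01],
    [0,0,-0.02],
    [0,0,-0.02],
    [0,0,-0.015],
    [0,0,0],
    [0,0,0],
  ],
  yaw=[0,0,0,0,0,0],
)

```text
clock: 35.1
ee_pos: [461.3, -202.0, 142.4]
eef_rot: [0.993, -0.121, 0.001, 0.0]
contact_force: [-0.7, 1.3, -1.5]
width: -0.001
```

```bash
python3 - <<'E'
from spots import *
go([479.7,-128.3,95])
E
```

```text
pos [ 461.3 -202.   142.4] head -13.96 tilt 0.12 clk 35.1 F [-0.7  1.3 -1.5] T [ 0.02 -0.01 -0.05] w -0.001 j6 1.33
shift now-axes [  0.  -76.   47.4]
```

```bash
python3 - <<'E'
from spots import *
go([524.6,-178.8,125])
c,s=cam('side','s10')
cv2.imwrite('pics/s10b.png',cv2.resize(c['color'][110:190,190:320],None,fx=6,fy=6,interpolation=2))
E
```

```text
pos [ 461.3 -202.   142.4] head -13.96 tilt 0.12 clk 35.1 F [-0.7  1.3 -1.5] T [ 0.02 -0.01 -0.05] w -0.001 j6 1.33
shift now-axes [ 55.8 -37.8  17.5]
```

View pics/s10b.png

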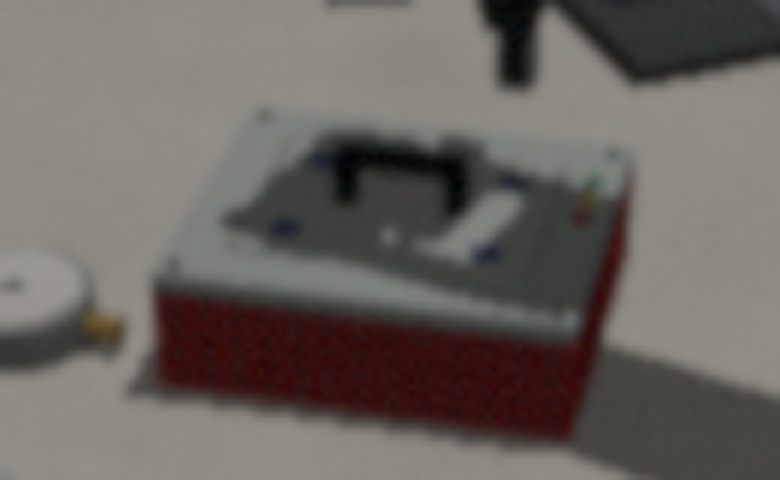

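Request:
carry_out(
  claw=[-1,-1,-1,-1,-1,-1],
  linear=[
    [0.0279,-0.0189,0],
    [0.0279,-0.0189,0],
    [0,0,0.012],
    [0,0,0.003],
    [0,0,0],
    [0,0,0],
  ],
  yaw=[0,0,0,0,0,0],
)

```text
clock: 35.65
ee_pos: [523.0, -178.8, 125.8]
eef_rot: [0.993, -0.122, -0.001, -0.0]
contact_force: [-0.5, -0.3, -0.2]
width: 0.001
```

Request:
carry_out(
  claw=[-1,-1,-1,-1,-1,-1],
  linear=[
    [0,0,0.003],
    [0,0,0.002],
    [0,0,0.002],
    [0,0,0.001],
    [0,0,0],
    [0,0,0],
  ],
  yaw=[0,0,0,0,0,0],
)

```text
clock: 36.15
ee_pos: [524.0, -178.7, 118.9]
eef_rot: [0.993, -0.122, 0.0, 0.0]
contact_force: [0.4, 0.1, 0.2]
width: -0.0
```

Request:
carry_out(
  claw=[-1,-1,-1,-1,-1,-1],
  linear=[
    [0,0,0.001],
    [0,0,0.001],
    [0,0,0.001],
    [0,0,0.001],
    [0,0,0],
    [0,0,0],
  ],
  yaw=[0,0,0,0,0,0],
)

```text
clock: 36.65
ee_pos: [524.2, -178.7, 116.2]
eef_rot: [0.993, -0.122, 0.0, 0.0]
contact_force: [-3.5, 0.7, 7.8]
width: 0.004
```

Request:
carry_out(
  claw=[-1,-1,-1,-1],
  linear=[
    [0,0,0.001],
    [0,0,0.001],
    [0,0,0],
    [0,0,0],
  ],
  yaw=[0,0,0,0],
)

```text
clock: 36.98
ee_pos: [524.3, -178.7, 116.1]
eef_rot: [0.993, -0.121, 0.001, 0.0]
contact_force: [-9.4, 3.9, 17.3]
width: -0.001
```

Contact came at 116.2 mm, which is the expected seated handle height. I'll bring it to about 25 N and hold for over a second.

Request:
carry_out(
  claw=[-1,-1,-1,-1],
  linear=[
    [0,0,0.001],
    [0,0,0.0005],
    [0,0,0],
    [0,0,0],
  ],
  yaw=[0,0,0,0],
)

```text
clock: 37.32
ee_pos: [524.3, -178.7, 116.1]
eef_rot: [0.993, -0.121, 0.001, 0.0]
contact_force: [-14.3, 5.7, 27.1]
width: -0.001
```

Request:
carry_out(
  claw=[-1,-1,-1,-1,-1,-1,-1,-1],
  linear=[
    [0,0,0],
    [0,0,0],
    [0,0,0],
    [0,0,0],
    [0,0,0],
    [0,0,0],
    [0,0,0],
    [0,0,0],
  ],
  yaw=[0,0,0,0,0,0,0,0],
)

```text
clock: 37.98
ee_pos: [524.3, -178.7, 116.1]
eef_rot: [0.993, -0.121, 0.001, 0.0]
contact_force: [-14.8, 5.6, 27.2]
width: 0.001
```

Request:
carry_out(
  claw=[-1,-1,-1,-1,-1,-1,-1],
  linear=[
    [0,0,0],
    [0,0,0],
    [0,0,0],
    [0,0,0],
    [0,0,0],
    [0,0,0],
    [0,0,0],
  ],
  yaw=[0,0,0,0,0,0,0],
)

```text
clock: 38.57
ee_pos: [524.3, -178.7, 116.1]
eef_rot: [0.993, -0.121, 0.001, 0.0]
contact_force: [-14.6, 5.3, 26.8]
width: 0.003
```

Request:
carry_out(
  claw=[-1,-1,-1,-1,-1,-1,-1,-1],
  linear=[
    [0,0,-0.005],
    [0,0,-0.01],
    [0,0,-0.025],
    [0,0,-0.03],
    [-0.03,0,-0.03],
    [-0.03,0,0],
    [0,0,0],
    [0,0,0],
  ],
  yaw=[0,0,0,0,0,0,0,0],
)

```text
clock: 39.23
ee_pos: [465.9, -164.1, 211.4]
eef_rot: [0.993, -0.122, 0.001, 0.0]
contact_force: [0.5, 0.2, -0.3]
width: 0.001
```

```bash
python3 - <<'E'
from spots import *
c,s=cam('wrist','w11')
go([525.3,-179.8,120],-14)
P=[]
for a in wspots(c,82,s)[:4]: print(a[0].round(1),a[1],a[2].round(1));P.append(a[2])
print(np.mean(P,0).round(1))
c,s=cam('side','s11')
cv2.imwrite('pics/s11b.png',cv2.resize(c['color'][90:270,130:330],None,fx=3.2,fy=3.2,interpolation=2))
E
```

```text
pos [ 466.4 -164.3  211. ] head -13.97 tilt 0.05 clk 39.28 F [-0.2  0.1 -0.1] T [-0.01 -0.02 -0.03] w 0.002 j6 1.4
yaw turn 0.03
shift now-axes [60.8  0.8 91.1]
shift after yaw [60.9  0.8 91. ]
[209.1  31.9] 382 [ 589.3 -155.8   82. ]
[307.   31.8] 379 [ 570.9 -229.7   82. ]
[214.3 173.1] 254 [ 480.  -128.7   82. ]
[301.8 173. ] 251 [ 461.7 -202.6   82. ]
[ 525.5 -179.2   82. ]
```

View pics/w11.png

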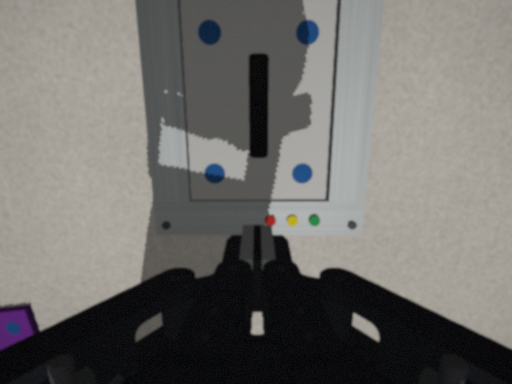

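View pics/s11b.png

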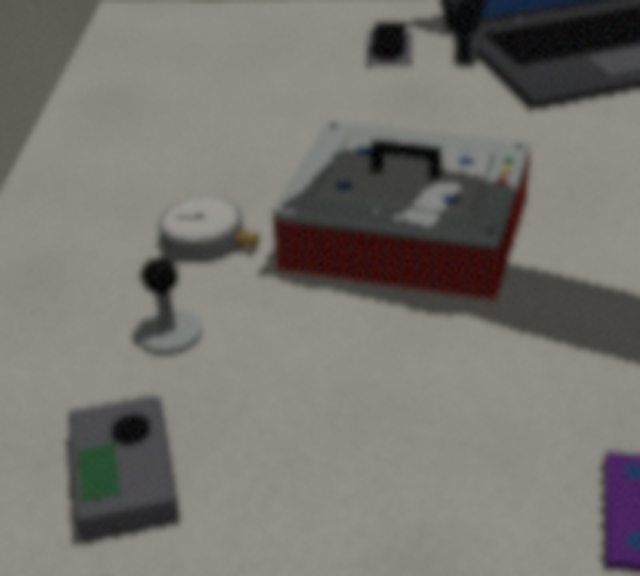

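The wrist view shows the plate seated with even gaps, its spots at (209,32), (307,32), (214,173) and (302,173). In the side view the gauge, probe and meter stand where they were. Handing in.

```bash
python3 -c "
from h import *
print(manip.finish_job())"
```

```text
the job is handed in; nothing more can be done
None
```

I lifted the white cover by its handle, laid it in the unit's recess and pressed it down corner by corner. I then bedded it with a push of about 27 N on the handle, held just over 1.2 s, let go, and handed the job in at about 39 s.

**Height and level:** Three corners were pressed twice and the fourth once. The last pressed heights were 82.0, 82.0, 81.9 and 82.0 mm, where 82 mm is nominal. The fingers met the handle top at 116.2 mm, where 116 mm is nominal. On the first round three corners had stopped about 0.7 mm high, so I went round them again.

**Position:** By the wrist camera the cover's centre is within about 0.6 mm of the recess centre, and it is square to the recess.

**Forces:** The highest reading was 38 N down, at the last corner, about 44 N with sideways drag. The other corners peaked at about 32–34 N down. During the bedding push the drag was about 15 N, so the total on the cover was about 31 N before its own weight.

**Disagreements and gaps:** The top and wrist cameras differed by about 1.5–2 mm on where the cover and unit are. I used the wrist camera for both. I did not re-press the fourth corner after the second round; the handle height and the side view showed no sign that it had lifted. The probe, meter and gauge looked unmoved in the last side view, but I did not measure them.

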